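# Latch the paint mixer, then refit its start knob and hold it pressed in

### The arm

A 6-joint arm with a two-finger parallel gripper is mounted at the origin on the work surface. World frame = base frame: x ahead of the robot, y to its left, z up, the work surface at z = 0. Lengths are in m, angles in degrees, forces in N, time in s.
With the tool pointing down it reaches from about 0.275 to 0.775 m from the base axis. Payload 14.6 kg.
Tool frame: the origin (TCP) lies midway between the tips of the shut fingers; the grasp point (between the pads) lies 19 mm behind it; z points along the fingers, y is the line along which they close (so a half turn about z gives the same grasp; the last joint's range is limited). The gripper opens to 85 mm and grips with 20 to 120 N. Pads are 22 mm wide; open, the fingers measure 114 mm over their backs; the gripper's body (76 mm by 85 mm) begins 54 mm behind the grasp point. The pads swing forward as they close: fully open they stand 13 mm farther back than shut.
Start: joints at [-85.617, 15.075, -2.767, 72.158, 0, 81.102], TCP at [0.121, -0.511, 0.231] pointing down, gripper open.
Joint ranges: [-151.79, 151.79], [-50.71, 97.33], [-67.44, 78.34], [-121.81, 120.89], [-77.56, 73.72], [-180, 180]. Speed limits (degrees/s): [108.29, 108.29, 147.25, 159.86, 180, 180].

### API

Orientations are given as a 3x3 rotation matrix whose columns are the frame's x, y, z axes.
In Python, from bench import ctrl gives the robot as it stands. The module is installed in compiled form; this text tells all that it offers.
- The arm moves only by the tool send_rows, never from a script. Its argument "increments" is text: rows parted by semicolons, each of 7 numbers parted by spaces: the shift along the tool's x, y, z in m, then the turn, a rotation vector about the tool's x, y, z in degrees, then the gripper command: -1 is shut, 1 is fully open, values between are in proportion. In form: x y z wx wy wz fingers; .... A call has 1 to 12 rows; each row is the pose to reach, as a shift and turn from the pose commanded when the call began, along the tool's axes at that moment; what a row does not reach only later rows make up. A row lasts 1/10 s, in which the tool goes at most 50 mm and 8.59 degrees, less where a joint would pass 70% of its speed; a pose out of reach is approached as far as the arm can. A call with a gripper value outside its range is refused whole. The fingers move at their own pace and stop on an object; the grip force is fixed at half the most. Time passes only in rows, so rows that repeat a pose let the fingers close. It gives the time, the measured TCP pose, the force, the opening and the grip force at its end, in the units of the state.
- ctrl.get_state(): the state, without advancing time (a new reading comes with each control period).
- ctrl.grab_frame(name): name is "side" or "top"; returns a dict with "img" (384x512x3 uint8, blue, green, red), "mtx" (3x3 intrinsics, pixels), "dist_coeffs" ([k1, k2, p1, p2, k3] as OpenCV has them; the pictures are not rectified), "R" (3x3) and "t" (3): a world point X has camera coordinates R X + t. Camera axes: x right, y down, z forward; pixel columns grow to the right and rows downward; lengths in m; the calibration is good to about 2 mm. A picture is of the moment at which its call begins. There is no depth.
- ctrl.sign_off(): hands the job in; it is judged then, once.
Trained networks look in the newest picture that a camera, given by its name, has taken for a name from the list of things; names that differ only in an ending like _2 or _b are one class to them, and where a whole thing is asked for, a point or a joint stands for the part that bears it (a point fixed in the world has none). Each returns a list of dicts, best first, with "score" (0 to 1); they miss things now and then, are a little off and sometimes report something else, mostly with a low value. They report only what shows in the picture. A call takes as long as a camera call. They do not tell look-alikes from the thing itself.
- ctrl.silhouettes(name, camera): "region" (384x512 bool, what is visible of it).
- ctrl.mark_of(name, camera): "point" ([x, y, z] in m, in world coordinates, good to about 4 mm: a listed point, or the origin of a listed thing).
The state is a dict: "time_s": time; "joints": joint angles; "joint_velocities": joint speeds; "tau": joint torques, N m; "position": TCP position; "ee_rot": TCP orientation; "contact_force": force on the tool from outside, world axes, zero at the start; "ft_torque": the same for the moment, N m; "width": finger opening in m; "grasp_force": force on a finger pad.
Only numpy, scipy, OpenCV 4.12 (cv2) and the standard library are available. Lean on these libraries where they do the work, as an engineer would, in place of code of your own. Each camera call takes 0.05 s, during which the arm holds its last target. There are 200 camera calls.

### The job

First swing the paint mixer's retaining arm over the pot lid until it rests home in its catch. Then take the loose black knob, turn it so that its D-bore matches the D-shaft on the mixer, push it fully onto the shaft, and keep pressing so that the sprung shaft stays pushed all the way down: finish while still holding the knob pressed in, without letting go. Leave the jar, the carton and the tape roll where they are.

Things in the scene. Friction and masses are not known exactly. Their poses are not given: they have to be found in the camera images.
- mixer: Paint mixer, a grey box 210 (x) x 250 (y) x 80 mm tall fixed to the bench, place and turn varying. Origin: centre of its underside; z up, -x its front, +y its left. On its flat top: a round aluminium pot lid (92 mm across, 10 mm high, at x 0, y +40 mm), a retaining arm hinged beyond the lid, its catch at the front, and the D-shaft at x -20, y -75 mm.
- latch (a joint): Angle of the retaining arm, rad: 0 = closed, along the mixer's -x over the lid with its tip in the catch (a hard stop); grows as it swings open level towards the mixer's +y side, up to 1.3. Starts well open. It turns about the upright axis at latch_hinge, has light friction (about 1 N at the handle) and stays where left.
- latch_hinge (a point): Point on the upright hinge axis of the retaining arm, at the height of the bar's upper face, 102 mm above the bench. The bar is steel, 14 mm wide, 8 mm thick, 150 mm long. The frame turns with the arm: its -x runs along the bar to the tip.
- latch_handle (a point): Centre of the top of the upright black handle pin on the bar: 13 mm in diameter, standing 36 mm above the bar (top 138 mm above the bench), 112 mm from the hinge axis.
- catch (a point): Centre of the open side of the catch, a dark steel bracket at the mixer's front edge, 20 x 34 mm, top 110 mm above the bench, open towards the mixer's +y. The bar's tip swings into it level; it reaches to 24 mm from the closed handle pin's axis.
- shaft (a joint): How far the D-shaft is pressed down, m: 0 = up (sprung), 0.005 = down on its stop. The spring takes about 2.5 N to start and 7 N at the stop. The shaft does not turn.
- shaft_top (a point): Centre of the top of the upright steel D-shaft, 16 mm in diameter, standing 26 mm above the mixer's top (106 mm above the bench), with a 2 mm bevel at the top. The flat is 4 mm from the axis on the +x side (frame +x points squarely out of it; z up). A thin white index plate low on the shaft (top 7 mm above the mixer) has a tongue 32 mm long pointing the same way. The shaft's turn differs from the mixer's.
- knob: Loose black bar knob, 36 mm tall, 35-70 g, upright on the bench at either side of the mixer. Origin: bore axis, on the underside; z up. 26 mm wide (y), flat parallel sides from x -18 to +13, tail x -22, pointed nose x +30 mm, white line on top. D-bore from below 18 mm deep, flat on the nose side 5 mm from the axis, 9.5 mm to the other sides. Fully home, its underside is 18 mm below shaft_top.
- knob_nose (a point): Tip of the knob's pointed nose, 30 mm from the bore axis along the knob's +x, 18 mm above its underside. Turn the knob so that this nose points where the shaft's flat faces; it goes on only within about 8 degrees of that.
- paint_jar: Bystander: squat closed paint jar, 68 mm across, 60 mm tall, on the other side of the mixer from the knob. Origin: underside centre.
- carton: Bystander: closed carton 100 (x) x 160 (y) x 50 mm tall. Origin: underside centre.
- tape_roll: Bystander: roll of paper tape lying flat, 90 mm across, 25 mm tall. Origin: underside centre.
Mind the look-alikes: they are no part of the job. Of the things that look like the knob, take the one that is farthest to the robot's left at the start.

How it is judged:
By the outcome, as a careful person would: the job done as asked, in the order asked, and still so for the second after the job is handed in, while the arm keeps its last pose, push and grip.
It also fails if it takes over 54 s, if anything falls off the work surface, if the arm or the gripper's body presses on something with over 40 N, if the wrist force passes 120 N, or if a joint passes its speed limit or range.

## Working session

There is one attempt and no reset: what is moved stays moved. The work goes in short steps, Python scripts to look and compute and a tool call to move; the robot and the scene stay as the last step left them, time stands still between calls to the robot, and variables do not carry over. Pictures are saved under pics/ and viewed, at most 10 in all, crops included, and the job is handed in when it is done.

Besides the shell and the picture viewer there is one more tool, called after "Request:" by a JSON object that holds its "op" and its "data". send_rows: Moves the arm, as the interface text tells. Its arguments: {"type":"object","properties":{"increments":{"type":"string"}},"required":["increments"]}

```bash
mkdir -p pics; python3 - <<'E'
from bench import ctrl
import cv2,numpy as np
fs={}
for c in("side","top"):
    f=ctrl.grab_frame(c); cv2.imwrite(f"pics/{c}0.png",f["img"])
    print(c,"campos",(-f["R"].T@f["t"]).round(3))
    for n in["mixer","latch_hinge","latch_handle","catch","shaft_top","knob","knob_nose","paint_jar","carton","tape_roll"]:
        print(n,[(np.round(d["point"],3).tolist(),round(d["score"],2)) for d in ctrl.mark_of(n,c)])
s=ctrl.get_state();print(s["time_s"],s["position"],s["ee_rot"],s["width"])
E
```

```text
side campos [-0.105 -0.881  0.775]
mixer [([0.593, -0.015, 0.002], 0.89)]
latch_hinge [([0.665, 0.014, 0.106], 0.36)]
latch_handle [([0.592, -0.011, -0.001], 0.57)]
catch []
shaft_top [([0.554, -0.089, 0.107], 0.5)]
knob [([0.395, -0.435, 0.0], 0.83), ([0.462, -0.35, 0.005], 0.79), ([0.494, -0.439, -0.004], 0.74), ([0.605, -0.486, 0.002], 0.69)]
knob_nose [([0.524, -0.46, 0.015], 0.84), ([0.49, -0.351, 0.016], 0.79), ([0.611, -0.457, 0.018], 0.72), ([0.398, -0.464, 0.019], 0.64)]
paint_jar []
carton []
tape_roll [([0.67, -0.303, -0.003], 0.6)]
top campos [ 0.392 -0.061  1.064]
mixer [([0.591, -0.019, 0.002], 0.69)]
latch_hinge [([0.662, 0.015, 0.103], 0.72)]
latch_handle [([0.486, -0.349, 0.016], 0.71), ([0.611, 0.112, 0.136], 0.58)]
catch [([0.519, 0.057, 0.1], 0.8)]
shaft_top [([0.557, -0.085, 0.106], 0.58), ([0.434, 0.355, 0.0], 0.34)]
knob [([0.59, -0.014, 0.002], 0.64), ([0.607, -0.489, -0.004], 0.6), ([0.455, -0.35, -0.002], 0.59), ([0.395, -0.435, -0.001], 0.57), ([0.49, -0.442, -0.004], 0.47)]
knob_nose [([0.398, -0.463, 0.017], 0.63), ([0.518, -0.461, 0.016], 0.63), ([0.607, -0.457, 0.015], 0.62), ([0.489, -0.35, 0.015], 0.58)]
paint_jar []
carton [([0.698, 0.339, 0.001], 0.87)]
tape_roll [([0.669, -0.303, 0.001], 0.69), ([0.555, -0.08, 0.107], 0.54)]
1.1 [ 0.12058131 -0.51096832  0.2312799 ] [[ 9.73262258e-01  2.29696704e-01 -2.01583336e-05]
 [ 2.29696704e-01 -9.73262259e-01 -1.72900172e-05]
 [-2.35908052e-05  1.21974184e-05 -1.00000000e+00]] 0.08559254775736504
```

View pics/top0.png

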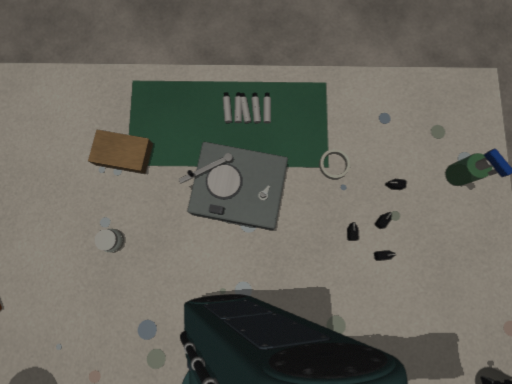

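View pics/side0.png

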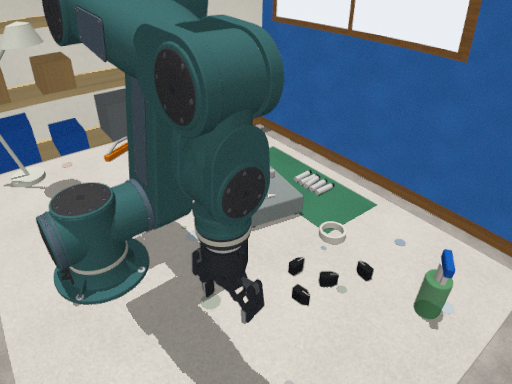

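Top view: four knob look-alikes at pixels (352,231), (384,220), (384,255) and (396,184). The one farthest to the robot's left (+y) is at (352,231), about (0.458,-0.350), with its nose towards +x. The mixer is at (238,185), the latch handle at (185,178), and the shaft tongue at (264,190). I'll check with one rectified crop.

```bash
cat > h.py <<'E'
from bench import ctrl
import cv2,numpy as np
def proj(f,P):
    return cv2.projectPoints(np.array(P,float).reshape(-1,1,3),cv2.Rodrigues(f["R"])[0],f["t"],f["mtx"],np.array(f["dist_coeffs"]))[0].reshape(-1,2)
def ortho(f,x0,x1,y0,y1,z,mm=0.5):
    # rows: x decreasing downward; cols: y decreasing rightward; z scalar
    xs=np.arange(x1,x0,-mm/1000);ys=np.arange(y1,y0,-mm/1000)
    Y,X=np.meshgrid(ys,xs)
    p=proj(f,np.stack([X,Y,np.full_like(X,z)],-1)).reshape(X.shape+(2,)).astype(np.float32)
    return cv2.remap(f["img"],p[...,0],p[...,1],cv2.INTER_CUBIC)
E
python3 - <<'E'
from h import *
f=ctrl.grab_frame("top")
A=ortho(f,.50,.62,-.14,-.02,.087,0.3)   # shaft
B=ortho(f,.40,.52,-.41,-.29,.036,0.3)   # knob
C=ortho(f,.46,.72,-.14,.16,.102,1.0)
im=np.zeros((600,800,3),np.uint8)
im[:A.shape[0],:A.shape[1]]=A[:,:];im[:B.shape[0],400:400+B.shape[1]]=B[:,:400]
C=C[:200];
im=im[:400]; 
big=np.vstack([im,np.zeros((200,800,3),np.uint8)]); 
big[400:600,:C.shape[1]]=C
cv2.imwrite("pics/crop1.png",big)
# tongue: bright pixels in A
g=cv2.cvtColor(A,cv2.COLOR_BGR2GRAY);m=(g>np.percentile(g,50)+35)
n,l,st,ce=cv2.connectedComponentsWithStats(m.astype(np.uint8))
for i in range(1,n):
  if st[i,4]>300:
    v,u=np.nonzero(l==i);x=.62-v*.0003;y=-.02-u*.0003
    w,V=np.linalg.eigh(np.cov(x,y));print("bright",st[i].tolist(),x.mean(),y.mean(),np.degrees(np.arctan2(V[1,1],V[0,1])),np.sqrt(w))
g=cv2.cvtColor(B,cv2.COLOR_BGR2GRAY);v,u=np.nonzero(g<60);x=.52-v*.0003;y=-.29-u*.0003
w,V=np.linalg.eigh(np.cov(x,y));print("knob",x.mean(),y.mean(),np.degrees(np.arctan2(V[1,1],V[0,1])),np.ptp(x),np.ptp(y))
E
```

```text
bright [208, 123, 71, 96, 2547] 0.5700036513545348 -0.09448916372202591 156.86439132050361 [0.00370743 0.0067148 ]
bright [180, 198, 76, 55, 984] 0.5496271341463415 -0.08343628048780487 63.942616206913875 [0.00315698 0.00707467]
bright [376, 244, 25, 156, 2119] 0.5159274657857481 -0.1374054742803209 175.0059900061925 [0.0017229  0.01135166]
knob 0.45789658817233075 -0.3461098943002408 -150.38754848078426 0.08759999999999996 0.0807
```

View pics/crop1.png

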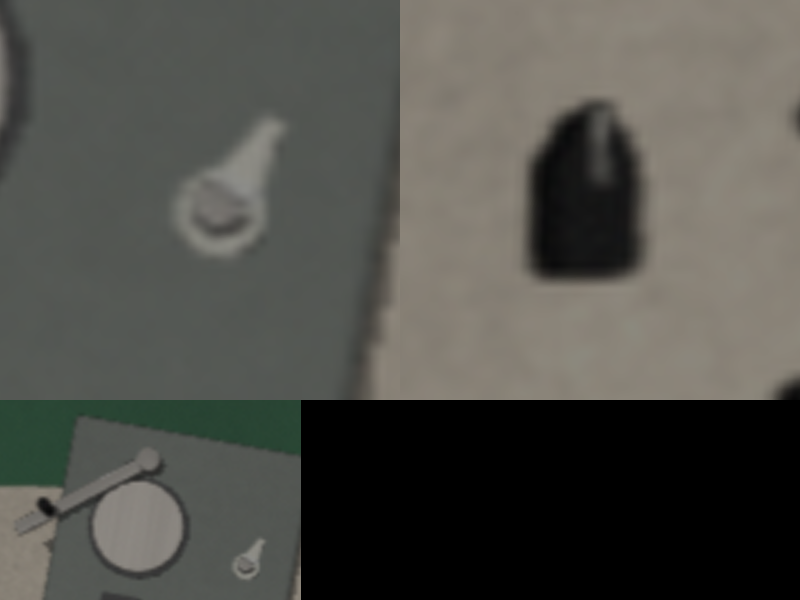

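The rectified crop confirms the choice: knob at panel (585,195), nose up, so it points along +x with yaw about -1°. The shaft disc is at (220,215) and the tongue tip at (278,122), which puts the shaft at (0.5555,-0.086) with its flat facing about -32°. The handle in the lower panel gives a latch angle of about 52°. First move: above the handle.

```bash
cat >> h.py <<'E'
from scipy.spatial.transform import Rotation as Ro
def inc(tg,ang,s=None,ref=None):
    "increment from ref (R,p) or the measured state, to TCP tg pointing down, tool x at ang deg"
    if ref is None:
        s=ctrl.get_state();ref=(s["ee_rot"],s["position"])
    a=np.radians(ang);x=np.array([np.cos(a),np.sin(a),0]);z=np.array([0,0,-1.]);T=np.stack([x,np.cross(z,x),z],1)
    R,p=np.array(ref[0]),np.array(ref[1])
    return np.r_[R.T@(np.array(tg)-p),Ro.from_matrix(R.T@T).as_rotvec(degrees=True)].round(4).tolist()
E
python3 - <<'E'
from h import *
print(inc([.611,.112,.2],118))
E
```

```text
[0.6204, -0.4936, 0.0313, 0.0012, 0.0006, -104.7187]
```

Request:
{"op": "send_rows", "data": {"increments": "0.62 -0.493 0.02 0 0 -105 -0.35;0.62 -0.493 0.02 0 0 -105 -0.35;0.62 -0.493 0.02 0 0 -105 -0.35;0.62 -0.493 0.02 0 0 -105 -0.35;0.62 -0.493 0.02 0 0 -105 -0.35;0.62 -0.493 0.02 0 0 -105 -0.35;0.62 -0.493 0.02 0 0 -105 -0.35;0.62 -0.493 0.02 0 0 -105 -0.35;0.62 -0.493 0.02 0 0 -105 -0.35;0.62 -0.493 0.02 0 0 -105 -0.35;0.62 -0.493 0.02 0 0 -105 -0.35;0.62 -0.493 0.02 0 0 -105 -0.35"}}

```text
time_s: 2.35
position: [0.4928, -0.0377, 0.2163]
ee_rot: [[-0.451, 0.893, 0.001], [0.893, 0.451, -0.0], [-0.0, 0.0, -1.0]]
contact_force: [0.9, -0.7, -0.1]
width: 0.0281
grasp_force: 0.0
```

Request:
{"op": "send_rows", "data": {"increments": "0.081 0.173 0.03 0 0 -1 -0.35;0.081 0.173 0.03 0 0 -1 -0.35;0.081 0.173 0.03 0 0 -1 -0.35;0.081 0.173 0.03 0 0 -1 -0.35;0.081 0.173 0.03 0 0 -1 -0.35;0.081 0.173 0.03 0 0 -1 -0.35"}}

```text
time_s: 2.95
position: [0.6106, 0.1103, 0.1854]
ee_rot: [[-0.462, 0.887, -0.001], [0.887, 0.462, -0.0], [0.0, -0.001, -1.0]]
contact_force: [-0.5, -1.0, -0.3]
width: 0.0275
grasp_force: 0.0
```

```bash
python3 - <<'E'
from h import *
s=ctrl.get_state();print(s["time_s"],s["position"],s["width"])
f=ctrl.grab_frame("side")
for n in["latch_handle","latch_hinge","shaft_top","catch"]: print(n,[(np.round(d["point"],3).tolist(),round(d["score"],2)) for d in ctrl.mark_of(n,"side")])
u=proj(f,[s["position"]])[0].astype(int);print(u,proj(f,[[.611,.112,.138],[.5555,-.086,.106],[.664,.013,.102]]).round(0).tolist())
c=f["img"][120:250,140:340];cv2.imwrite("pics/side1.png",cv2.resize(c,None,fx=4,fy=4,interpolation=cv2.INTER_CUBIC))
E
```

```text
2.95 [0.61060094 0.11030931 0.18544526] 0.027454649461003712
latch_handle [([0.608, 0.113, 0.137], 0.61)]
latch_hinge [([0.668, 0.013, 0.109], 0.56)]
shaft_top [([0.557, -0.088, 0.11], 0.47)]
catch [([0.518, 0.056, 0.101], 0.79)]
[244 144] [[245.0, 156.0], [266.0, 190.0], [272.0, 170.0]]
```

View pics/side1.png

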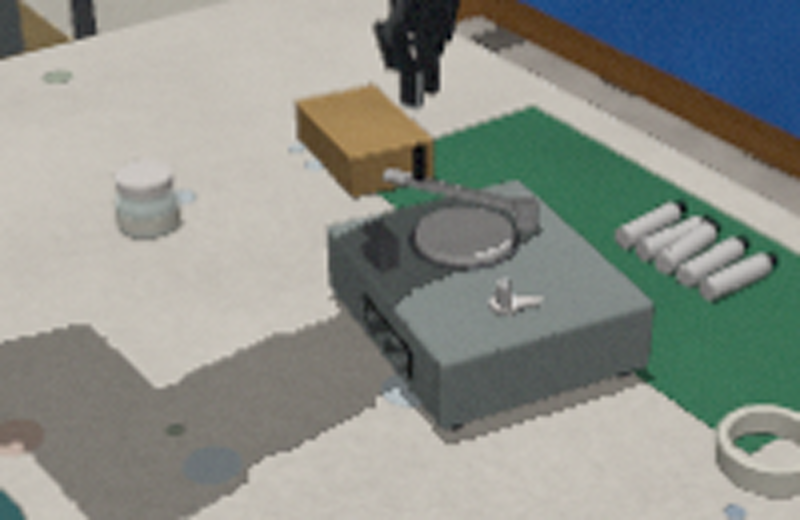

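The fingers (at about (415,95) in the crop) sit directly above the black pin at (420,160). Descend to straddle the pin, then swing along the arc.

Request:
{"op": "send_rows", "data": {"increments": "0.002 0 0.035 0 0 0 -0.35;0.002 0 0.073 0 0 0 -0.35;0.002 0 0.073 0 0 0 -0.35;0.002 0 0.073 0 0 0 -0.35"}}

```text
time_s: 3.6
position: [0.6096, 0.111, 0.1142]
ee_rot: [[-0.46, 0.888, -0.0], [0.888, 0.46, -0.0], [0.0, -0.0, -1.0]]
contact_force: [-0.4, -1.4, 1.3]
width: 0.0274
grasp_force: 0.0
```

Request:
{"op": "send_rows", "data": {"increments": "-0.001 -0.016 0 0 0 -8 -0.35;-0.004 -0.031 0 0 0 -16 -0.35;-0.010 -0.046 0 0 0 -24 -0.35;-0.017 -0.059 0 0 0 -32 -0.35;-0.026 -0.072 0 0 0 -40 -0.35;-0.037 -0.083 0 0 0 -48 -0.35;-0.037 -0.083 0 0 0 -48 -0.35"}}

```text
time_s: 4.3
position: [0.5539, 0.0391, 0.1156]
ee_rot: [[-0.968, 0.251, 0.003], [0.251, 0.968, -0.0], [-0.003, 0.0, -1.0]]
contact_force: [-0.5, -0.5, 0.0]
width: 0.0279
grasp_force: 0.0
```

```bash
python3 - <<'E'
from h import *
for n in["latch_handle","latch_hinge","catch"]:
  for c in("side","top"): 
    ctrl.grab_frame(c); print(n,c,[(np.round(d["point"],3).tolist(),round(d["score"],2)) for d in ctrl.mark_of(n,c)])
f=ctrl.grab_frame("side")
c=f["img"][120:250,140:340];cv2.imwrite("pics/side2.png",cv2.resize(c,None,fx=4,fy=4,interpolation=cv2.INTER_CUBIC))
E
```

```text
latch_handle side [([0.556, 0.045, 0.136], 0.63)]
latch_handle top []
latch_hinge side [([0.667, 0.017, 0.107], 0.48)]
latch_hinge top [([0.66, 0.01, 0.103], 0.52)]
catch side [([0.516, 0.056, 0.099], 0.75)]
catch top [([0.52, 0.058, 0.101], 0.83)]
```

View pics/side2.png

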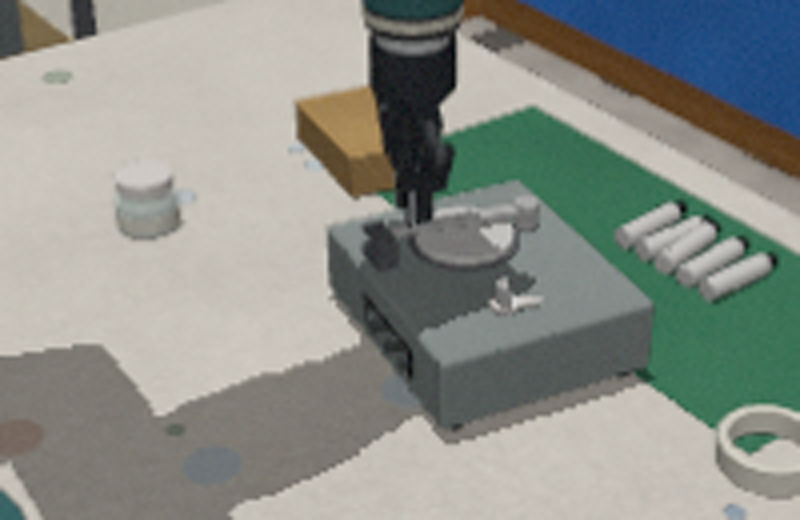

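The pin is between the fingers and the arm is over the lid, with the tip about to enter the catch at (380,240). Pushing on slowly.

Request:
{"op": "send_rows", "data": {"increments": "-0.0003 -0.003 0 0 0 -2 -0.35;-0.0006 -0.006 0 0 0 -3 -0.35;-0.001 -0.009 0 0 0 -5 -0.35;-0.001 -0.011 0 0 0 -6 -0.35;-0.001 -0.011 0 0 0 -6 -0.35"}}

```text
time_s: 5.45
position: [0.5513, 0.0293, 0.1131]
ee_rot: [[-0.989, 0.15, -0.0], [0.15, 0.989, -0.0], [0.0, -0.0, -1.0]]
contact_force: [0.0, -0.1, -0.4]
width: 0.028
grasp_force: 0.0
```

Request:
{"op": "send_rows", "data": {"increments": "0 -0.001 0 0 0 0 -0.35;0 -0.002 0 0 0 0 -0.35;0 -0.002 0 0 0 0 -0.35"}}

```text
time_s: 5.75
position: [0.551, 0.0275, 0.1131]
ee_rot: [[-0.989, 0.15, -0.0], [0.15, 0.989, -0.0], [0.0, -0.0, -1.0]]
contact_force: [-0.7, 0.2, 1.0]
width: 0.0275
grasp_force: 0.2
```

Request:
{"op": "send_rows", "data": {"increments": "0 -0.001 0 0 0 0 -0.35;0 -0.002 0 0 0 0 -0.35;0 -0.002 0 0 0 0 -0.35"}}

```text
time_s: 6.05
position: [0.5507, 0.0254, 0.1131]
ee_rot: [[-0.989, 0.149, 0.0], [0.149, 0.989, -0.0], [-0.0, -0.0, -1.0]]
contact_force: [-0.3, 0.2, 0.0]
width: 0.0279
grasp_force: 0.2
```

Request:
{"op": "send_rows", "data": {"increments": "0 -0.001 0 0 0 0 -0.35;0 -0.0015 0 0 0 0 -0.35;0 -0.0015 0 0 0 0 -0.35"}}

```text
time_s: 6.35
position: [0.5505, 0.0242, 0.1131]
ee_rot: [[-0.989, 0.149, -0.0], [0.149, 0.989, 0.0], [0.0, 0.0, -1.0]]
contact_force: [-0.5, 2.2, 0.3]
width: 0.0281
grasp_force: 1.2
```

Request:
{"op": "send_rows", "data": {"increments": "0 -0.0007 0 0 0 0 -0.35;0 -0.0015 0 0 0 0 -0.35;0 -0.0015 0 0 0 0 -0.35"}}

```text
time_s: 6.65
position: [0.5504, 0.0238, 0.1131]
ee_rot: [[-0.989, 0.149, 0.0], [0.149, 0.989, 0.003], [0.0, 0.003, -1.0]]
contact_force: [1.4, 11.8, -0.5]
width: 0.0282
grasp_force: 6.0
```

```bash
python3 - <<'E'
from h import *
s=ctrl.get_state();print(s["contact_force"],s["position"])
f=ctrl.grab_frame("side");print([(np.round(d["point"],3).tolist(),round(d["score"],2)) for d in ctrl.mark_of("latch_handle","side")])
E
```

```text
[ 1.40909683 11.78139822 -0.46048893] [0.55039851 0.02382973 0.11311474]
[([0.555, 0.032, 0.138], 0.42)]
```

The bar is on its hard stop: 12 N of reaction and no further motion. Back off, lift, and go to the knob.

Request:
{"op": "send_rows", "data": {"increments": "0 0.007 0 0 0 0 -0.35;0 0.007 -0.04 0 0 0 -0.35;0 0.007 -0.09 0 0 0 -0.35;0.036 -0.384 -0.09 0 0 -7.6 0.06;0.036 -0.384 -0.09 0 0 -7.6 0.06;0.036 -0.384 -0.09 0 0 -7.6 0.06;0.036 -0.384 -0.09 0 0 -7.6 0.06;0.036 -0.384 -0.09 0 0 -7.6 0.06;0.036 -0.384 -0.09 0 0 -7.6 0.06;0.036 -0.384 -0.09 0 0 -7.6 0.06;0.036 -0.384 -0.09 0 0 -7.6 0.06;0.036 -0.384 -0.09 0 0 -7.6 0.06"}}

```text
time_s: 7.95
position: [0.456, -0.3564, 0.2026]
ee_rot: [[-1.0, 0.022, -0.001], [0.022, 1.0, -0.002], [0.001, -0.002, -1.0]]
contact_force: [-0.9, 0.4, 0.2]
width: 0.0453
grasp_force: 0.0
```

Request:
{"op": "send_rows", "data": {"increments": "0 0 0.05 0 0 0 0.06;0 0 0.08 0 0 0 0.06;0 0 0.10 0 0 0 0.06;0 0 0.10 0 0 0 0.06"}}

```text
time_s: 8.35
position: [0.4563, -0.3504, 0.1009]
ee_rot: [[-1.0, 0.017, -0.003], [0.017, 1.0, 0.003], [0.003, 0.003, -1.0]]
contact_force: [-0.8, 0.3, 0.5]
width: 0.0454
grasp_force: 0.0
```

```bash
python3 - <<'E'
from h import *
s=ctrl.get_state();print(s["time_s"],s["position"],s["width"])
f=ctrl.grab_frame("side")
for n in["knob","knob_nose"]: print(n,[(np.round(d["point"],3).tolist(),round(d["score"],2)) for d in ctrl.mark_of(n,"side")])
c=f["img"][200:310,230:380]
g=ctrl.grab_frame("top")
A=ortho(g,.46,.72,-.14,.16,.102,.75)
for n in["knob","latch_handle","latch_hinge","shaft_top"]: print(n,[(np.round(d["point"],3).tolist(),round(d["score"],2)) for d in ctrl.mark_of(n,"top")])
im=np.zeros((440,800,3),np.uint8);b=cv2.resize(c,(400,293));im[:293,:400]=b;im[:A.shape[0],400:400+A.shape[1]]=A[:,:400]
cv2.imwrite("pics/c2.png",im)
E
```

```text
8.35 [ 0.45633943 -0.35038957  0.100864  ] 0.0453544330016002
knob [([0.607, -0.488, 0.003], 0.76), ([0.459, -0.351, 0.005], 0.68), ([0.494, -0.442, -0.002], 0.64), ([0.396, -0.435, -0.001], 0.56), ([0.488, -0.351, 0.016], 0.34)]
knob_nose [([0.522, -0.457, 0.013], 0.86), ([0.608, -0.456, 0.018], 0.83), ([0.487, -0.353, 0.019], 0.46)]
knob [([0.556, -0.082, 0.106], 0.68), ([0.605, -0.489, 0.003], 0.59), ([0.456, -0.351, -0.0], 0.43)]
latch_handle [([0.552, 0.032, 0.138], 0.88)]
latch_hinge [([0.664, 0.011, 0.106], 0.51)]
shaft_top [([0.558, -0.082, 0.105], 0.55)]
```

View pics/c2.png

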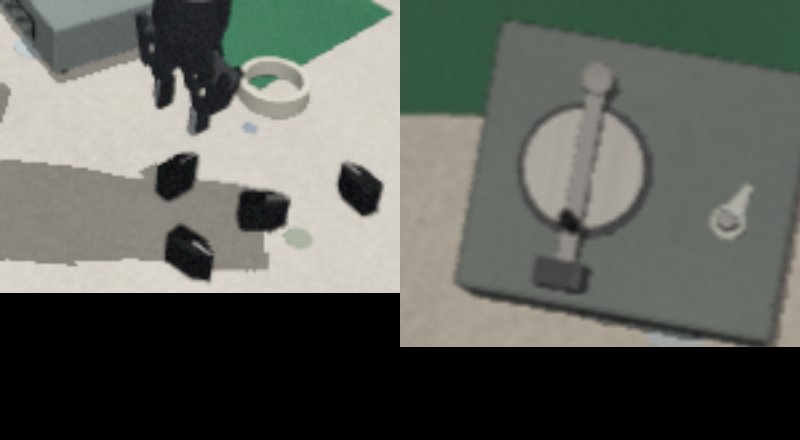

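The latch is closed: in the right panel the bar ends inside the catch at (562,272). In the left panel the gripper is over the chosen knob at (178,175). Descend and grip.

Request:
{"op": "send_rows", "data": {"increments": "-0.001 0 0.045 0 0 0 0.06;-0.001 0 0.08 0 0 0 0.06;-0.001 0 0.0955 0 0 0 0.06;-0.001 0 0.0955 0 0 0 0.06;-0.001 0 0.0955 0 0 0 -1;-0.001 0 0.0955 0 0 0 -1;-0.001 0 0.0955 0 0 0 -1;-0.001 0 0.0955 0 0 0 -1;-0.001 0 0.0955 0 0 0 -1;-0.001 0 0.0955 0 0 0 -1"}}

```text
time_s: 9.75
position: [0.459, -0.3524, 0.009]
ee_rot: [[-1.0, 0.017, 0.002], [0.017, 1.0, -0.002], [-0.002, -0.002, -1.0]]
contact_force: [-0.4, 0.2, 7.9]
width: 0.0251
grasp_force: 59.9
```

```bash
python3 - <<'E'
from h import *
s=ctrl.get_state();print(s["time_s"],s["position"],s["width"],s["grasp_force"],s["contact_force"])
print(inc([.4577,-.351,.15],180))
E
```

```text
9.75 [ 0.45901021 -0.35238278  0.00899837] 0.025091455355302408 59.91723985411227 [-0.37908632  0.21867515  7.94959029]
[0.0011, 0.0011, -0.141, -0.0996, 0.0981, -0.9841]
```

Knob gripped at 25 mm opening. Lift and carry it above the shaft, turned to -32°.

Request:
{"op": "send_rows", "data": {"increments": "0 0 -0.05 0 0 0 -1;0 0 -0.10 0 0 0 -1;0 0 -0.15 0 0 0 -1;-0.093 0.268 -0.15 0 0 31 -1;-0.093 0.268 -0.15 0 0 31 -1;-0.093 0.268 -0.15 0 0 31 -1;-0.093 0.268 -0.15 0 0 31 -1;-0.093 0.268 -0.15 0 0 31 -1;-0.093 0.268 -0.15 0 0 31 -1;-0.093 0.268 -0.15 0 0 31 -1;-0.093 0.268 -0.15 0 0 31 -1;-0.093 0.268 -0.15 0 0 31 -1"}}

```text
time_s: 10.95
position: [0.5558, -0.0861, 0.158]
ee_rot: [[-0.848, 0.53, 0.0], [0.53, 0.848, -0.0], [-0.001, -0.0, -1.0]]
contact_force: [0.7, -0.2, 0.6]
width: 0.0252
grasp_force: 59.3
```

```bash
python3 - <<'E'
from h import *
s=ctrl.get_state();print(s["time_s"],s["position"],s["width"],s["contact_force"], np.degrees(np.arctan2(s["ee_rot"][1][0],s["ee_rot"][0][0])))
for c in("side","top"):
  f=ctrl.grab_frame(c)
  for n in["knob","knob_nose","shaft_top"]: print(c,n,[(np.round(d["point"],3).tolist(),round(d["score"],2)) for d in ctrl.mark_of(n,c)])
  if c=="side": F=f
p=np.array(s["position"])
print(proj(F,[[.5563,-.086,.106],[.5563,-.086,.088],p,p-[0,0,.009]]).round(1).tolist())
cv2.imwrite("pics/c3.png",cv2.resize(F["img"][130:230,215:335],None,fx=6,fy=6,interpolation=cv2.INTER_CUBIC))
E
```

```text
10.95 [ 0.5558091  -0.08612814  0.15798688] 0.025225990851121437 [ 0.66458572 -0.24845415  0.61389104] 147.9779799788756
side knob [([0.397, -0.434, 0.001], 0.82), ([0.495, -0.443, -0.003], 0.73), ([0.697, 0.338, -0.001], 0.7), ([0.608, -0.488, 0.002], 0.61), ([0.557, -0.088, 0.151], 0.59)]
side knob_nose [([0.4, -0.464, 0.021], 0.67), ([0.522, -0.459, 0.015], 0.58), ([0.61, -0.455, 0.02], 0.56), ([0.58, -0.102, 0.165], 0.53)]
side shaft_top []
top knob [([0.607, -0.49, -0.004], 0.75), ([0.394, -0.44, -0.0], 0.68), ([0.493, -0.444, -0.0], 0.53)]
top knob_nose [([0.397, -0.466, 0.021], 0.77), ([0.608, -0.46, 0.019], 0.68), ([0.519, -0.466, 0.02], 0.61)]
top shaft_top []
[[265.7, 190.1], [265.6, 194.5], [266.1, 177.1], [266.0, 179.4]]
```

View pics/c3.png

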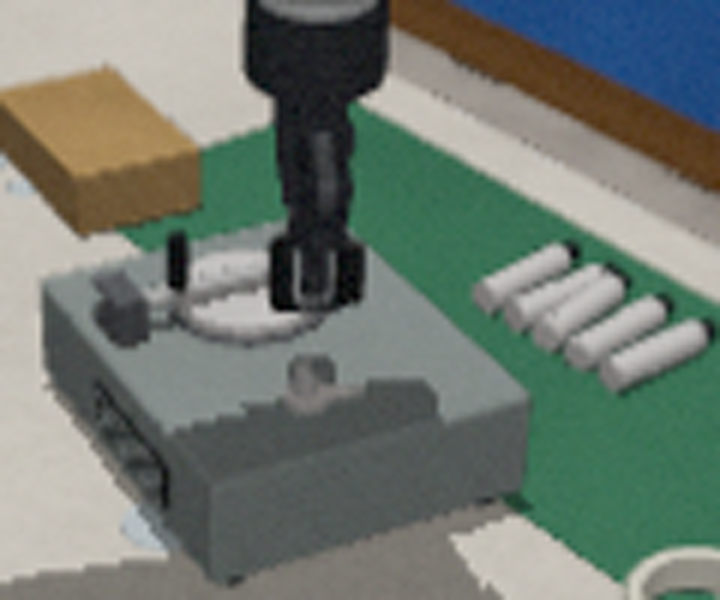

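The shaft top shows at crop (312,365) and the held knob and finger pad at about (315,285), so they are aligned horizontally. The knob nose points right, the same way as the tongue. Lowering with force feedback.

Request:
{"op": "send_rows", "data": {"increments": "0 0 0.02 0 0 0 -1;0 0 0.037 0 0 0 -1;0 0 0.037 0 0 0 -1;0 0 0.037 0 0 0 -1"}}

```text
time_s: 11.75
position: [0.5559, -0.0854, 0.121]
ee_rot: [[-0.848, 0.53, -0.0], [0.53, 0.848, 0.0], [0.0, -0.0, -1.0]]
contact_force: [-0.4, -0.3, -0.1]
width: 0.0248
grasp_force: 59.2
```

Request:
{"op": "send_rows", "data": {"increments": "0 0 0.002 0 0 0 -1;0 0 0.004 0 0 0 -1;0 0 0.006 0 0 0 -1;0 0 0.008 0 0 0 -1;0 0 0.008 0 0 0 -1"}}

```text
time_s: 12.25
position: [0.5559, -0.0854, 0.1125]
ee_rot: [[-0.848, 0.53, -0.0], [0.53, 0.848, 0.0], [0.0, -0.0, -1.0]]
contact_force: [-0.4, 0.1, 0.3]
width: 0.0249
grasp_force: 59.2
```

Request:
{"op": "send_rows", "data": {"increments": "0 0 0.002 0 0 0 -1;0 0 0.004 0 0 0 -1;0 0 0.004 0 0 0 -1"}}

```text
time_s: 12.55
position: [0.5559, -0.0854, 0.1084]
ee_rot: [[-0.848, 0.53, -0.0], [0.53, 0.848, 0.0], [0.0, -0.0, -1.0]]
contact_force: [0.6, 0.3, -0.1]
width: 0.0251
grasp_force: 59.2
```

Request:
{"op": "send_rows", "data": {"increments": "0 0 0.002 0 0 0 -1;0 0 0.003 0 0 0 -1;0 0 0.003 0 0 0 -1"}}

```text
time_s: 12.85
position: [0.5559, -0.0854, 0.1055]
ee_rot: [[-0.848, 0.53, -0.0], [0.53, 0.848, 0.0], [0.0, -0.0, -1.0]]
contact_force: [-0.3, -0.1, -0.6]
width: 0.0249
grasp_force: 59.2
```

Request:
{"op": "send_rows", "data": {"increments": "0 0 0.002 0 0 0 -1;0 0 0.004 0 0 0 -1;0 0 0.006 0 0 0 -1;0 0 0.006 0 0 0 -1"}}

```text
time_s: 13.25
position: [0.5559, -0.0854, 0.0994]
ee_rot: [[-0.848, 0.53, -0.0], [0.53, 0.848, 0.0], [0.0, -0.0, -1.0]]
contact_force: [0.0, -0.3, -1.0]
width: 0.0249
grasp_force: 59.2
```

Request:
{"op": "send_rows", "data": {"increments": "0 0 0.001 0 0 0 -1;0 0 0.002 0 0 0 -1;0 0 0.002 0 0 0 -1"}}

```text
time_s: 13.55
position: [0.5559, -0.0853, 0.0975]
ee_rot: [[-0.848, 0.53, -0.0], [0.53, 0.848, 0.0], [0.0, 0.0, -1.0]]
contact_force: [-0.3, 0.2, -0.7]
width: 0.0252
grasp_force: 59.2
```

Request:
{"op": "send_rows", "data": {"increments": "0 0 0.001 0 0 0 -1;0 0 0.002 0 0 0 -1;0 0 0.002 0 0 0 -1"}}

```text
time_s: 13.85
position: [0.556, -0.0854, 0.0957]
ee_rot: [[-0.848, 0.53, 0.0], [0.53, 0.848, -0.0], [-0.0, 0.0, -1.0]]
contact_force: [-0.4, -0.0, 3.0]
width: 0.0252
grasp_force: 59.5
```

Request:
{"op": "send_rows", "data": {"increments": "0 0 0.001 0 0 0 -1;0 0 0.002 0 0 0 -1;0 0 0.002 0 0 0 -1"}}

```text
time_s: 14.15
position: [0.556, -0.0854, 0.0936]
ee_rot: [[-0.848, 0.53, 0.0], [0.53, 0.848, -0.0], [-0.0, 0.0, -1.0]]
contact_force: [-1.3, 0.7, 5.8]
width: 0.0246
grasp_force: 59.8
```

Request:
{"op": "send_rows", "data": {"increments": "0 0 0.001 0 0 0 -1;0 0 0.0015 0 0 0 -1;0 0 0.0015 0 0 0 -1"}}

```text
time_s: 14.45
position: [0.556, -0.0853, 0.0923]
ee_rot: [[-0.848, 0.53, 0.0], [0.53, 0.848, -0.0], [-0.0, 0.0, -1.0]]
contact_force: [-1.9, 0.2, 5.9]
width: 0.0249
grasp_force: 59.9
```

The spring engages at the expected height, so press on to the stop.

Request:
{"op": "send_rows", "data": {"increments": "0 0 0.001 0 0 0 -1;0 0 0.0015 0 0 0 -1;0 0 0.0015 0 0 0 -1"}}

```text
time_s: 14.75
position: [0.5561, -0.0854, 0.0918]
ee_rot: [[-0.848, 0.53, 0.001], [0.53, 0.848, -0.0], [-0.001, 0.0, -1.0]]
contact_force: [-5.5, 1.7, 19.7]
width: 0.025
grasp_force: 62.1
```

Request:
{"op": "send_rows", "data": {"increments": "0 0 0.0005 0 0 0 -1;0 0 0.001 0 0 0 -1;0 0 0.001 0 0 0 -1"}}

```text
time_s: 15.05
position: [0.5563, -0.0854, 0.0916]
ee_rot: [[-0.848, 0.53, 0.002], [0.53, 0.848, -0.001], [-0.002, 0.001, -1.0]]
contact_force: [-9.8, 2.3, 32.0]
width: 0.0252
grasp_force: 63.7
```

On the stop (the force rises steeply). Ease off slightly to about 20 N and let it settle, then check.

Request:
{"op": "send_rows", "data": {"increments": "0 0 -0.0007 0 0 0 -1;0 0 -0.0007 0 0 0 -1;0 0 -0.0007 0 0 0 -1;0 0 -0.0007 0 0 0 -1;0 0 -0.0007 0 0 0 -1"}}

```text
time_s: 15.55
position: [0.5561, -0.0854, 0.0917]
ee_rot: [[-0.848, 0.53, 0.001], [0.53, 0.848, -0.001], [-0.002, 0.0, -1.0]]
contact_force: [-6.0, 1.0, 23.3]
width: 0.0255
grasp_force: 62.2
```

```bash
python3 - <<'E'
from h import *
F=ctrl.grab_frame("side")
for n in["knob","knob_nose","latch_handle"]: print(n,[(np.round(d["point"],3).tolist(),round(d["score"],2)) for d in ctrl.mark_of(n,"side")])
cv2.imwrite("pics/c4.png",cv2.resize(F["img"][130:230,215:335],None,fx=6,fy=6,interpolation=cv2.INTER_CUBIC))
s=ctrl.get_state();print(s["time_s"],s["position"],s["contact_force"])
E
```

```text
knob [([0.396, -0.433, 0.001], 0.85), ([0.557, -0.083, 0.086], 0.68), ([0.496, -0.438, -0.001], 0.63), ([0.695, 0.34, -0.0], 0.28)]
knob_nose [([0.4, -0.464, 0.018], 0.75), ([0.611, -0.455, 0.019], 0.67), ([0.582, -0.096, 0.099], 0.66), ([0.524, -0.458, 0.016], 0.66)]
latch_handle [([0.589, -0.015, 0.001], 0.6), ([0.551, 0.029, 0.137], 0.5)]
15.75 [ 0.55616472 -0.08543578  0.09170638] [-7.1671798   1.82642526 24.12545411]
```

View pics/c4.png

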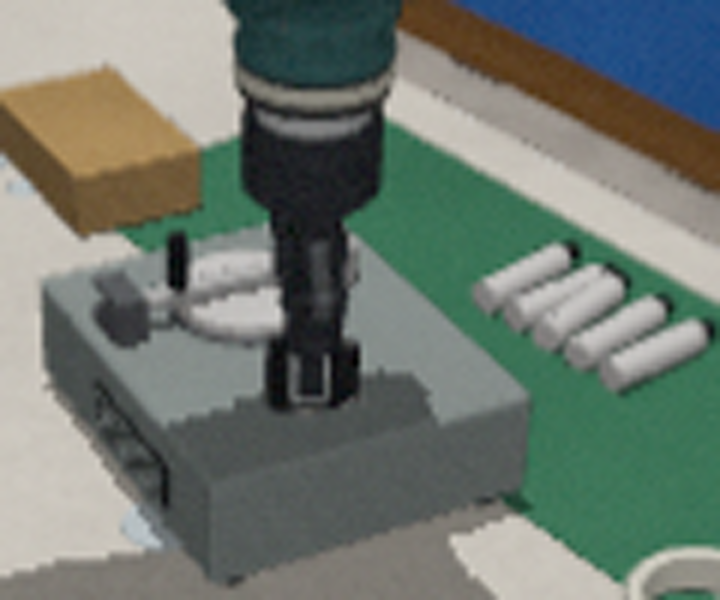

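The knob is fully down on the shaft at crop (312,378), and the retaining arm is in its catch at (125,305). The press is steady at about 24 N, so I'm handing it in.

```bash
python3 -c "
from bench import ctrl
print(ctrl.sign_off())"
```

```text
the job is handed in; nothing more can be done
None
```

The job is handed in at about 16 s on the robot's clock: the retaining arm is home in its catch, and the knob is on the D-shaft, held down on its stop with a steady push of about 24 N. The jar, carton and tape roll were not touched.

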